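# Hold a sensor cartridge ready above its opened test socket

### The arm

A 7-joint arm with a two-finger parallel gripper is mounted at the origin on a cart in front of the work surface, level with it; the furniture and walls round the work are solid. World frame = base frame: x ahead of the robot, y to its left, z up, the work surface at z = 0. Lengths are in mm, angles in rad, forces in N, time in s.
With the tool pointing down it reaches from about 400 to 875 mm from the base axis. Payload 19.3 kg.
Tool frame: the origin (TCP) lies midway between the tips of the shut fingers; the grasp point (between the pads) lies 19 mm behind it; z points along the fingers, y is the line along which they close (so a half turn about z gives the same grasp; the last joint's range is limited). The gripper opens to 85 mm and grips with 20 to 120 N. Pads are 22 mm wide; open, the fingers measure 114 mm over their backs; the gripper's body (76 mm by 85 mm) begins 54 mm behind the grasp point. The pads swing forward as they close: fully open they stand 13 mm farther back than shut.
Start: joints at [1.264, 0.521, -0.036, 1.599, 0.021, 1.021, -0.113], TCP at [146.593, -607.557, 231.291] pointing down, gripper open.
Joint ranges: [-2.91, 2.91], [-0.3, 2.13], [-1.5, 1.42], [0.17, 2.43], [-1.26, 4.41], [0.16, 1.93], [-2.52, 2.52]. Speed limits (rad/s): [1.89, 1.89, 2.39, 2.39, 3.01, 3.01, 3.01].

### API

Orientations are given as [roll, pitch, yaw] about the fixed x, y, z axes, in that order (R = Rz(yaw) Ry(pitch) Rx(roll)).
In Python, from rig import bot, capture, camera_params, job gives the robot as it stands. The module is installed in compiled form; this text tells all that it offers.
- The arm moves only by the tool step_arm, never from a script. Its argument "targets" is a list of rows, each a list of 5 numbers: the shift along the tool's x, y, z in mm, then the turn about the tool's z in rad, then the opening, from -1 (shut) to 1 (fully open), so that 0 is half open. In form: [[tx, ty, tz, twist, grip], ...]. A call has 1 to 12 rows; each row is the pose to reach, as a shift and turn from the pose commanded when the call began, along the tool's axes at that moment; what a row does not reach only later rows make up. A row lasts 1/12 s, in which the tool goes at most 41.7 mm and 7.16 degrees, less where a joint would pass 70% of its speed; a pose out of reach is approached as far as the arm can. A call with a gripper value outside its range is refused whole. The fingers move at their own pace and stop on an object; "newtons" is the grip in N (left out, the last holds). Time passes only in rows, so rows that repeat a pose let the fingers close. It gives the time, the measured TCP pose, the force, the opening and the grip force at its end, in the units of the state.
- bot.get_state(): the state, without advancing time (a new reading comes with each control period).
- capture(name): name is "side" or "top" or "wrist"; returns the picture (420x560x3 uint8, red, green, blue); there is no depth.
- camera_params(name): a dict with "fx", "fy", "cx", "cy" (pixels), "dist_coeffs" ([k1, k2, p1, p2, k3] as OpenCV has them; the pictures are not rectified), "cam_to_world" (4x4, takes a point from camera to world coordinates); the wrist camera has in their place "mount" (4x4, takes a point from camera to tool coordinates, whose origin is the TCP and whose axes are the flange's). Camera axes: x right, y up, looking along -z (the intrinsics and any distortion apply to the point x, -y, -z); pixel columns grow to the right and rows downward; lengths in mm; the calibration is good to about 2 mm. A picture is of the moment at which its call begins: read the wrist's pose just before it. camera_params takes no time and is no camera call.
- job.job_done(): hands the job in; it is judged then, once.
The state is a dict: "t": time; "q": joint angles; "joint_velocities": joint speeds; "tau": joint torques, N m; "eef_pos": TCP position; "eef_rot": TCP orientation; "force": force on the tool from outside, world axes, zero at the start; "torque": the same for the moment, N m; "opening": finger opening in mm; "grasp_force": force on a finger pad.
Only numpy, scipy, OpenCV 4.12 (cv2) and the standard library are available. Lean on these libraries where they do the work, as an engineer would, in place of code of your own. Each camera call takes 0.05 s, during which the arm holds its last target. There are 200 camera calls.

### The job

Swing the clamp lever of the test socket well up and over until it leans back past upright, then pick up the sensor cartridge, carry it across over the top of the tube rack that stands between them and stop with it hovering about 1 cm above the socket's pocket, upright, centred over the pocket and turned to match it (either way round). The cartridge must never touch the socket or its lever, and the rack and the other things around must stay where they are. Finish while still holding the cartridge there, steady in the air: do not insert it or let go.

Things in the scene. Friction and masses are not known exactly. Their poses are not given: they have to be found in the camera images.
- clamp_lever (a joint): angle of the socket's clamp lever (rad): 0 = shut, lying level across the pocket; grows as its free end swings up and over; 1.57 = straight up; stop at 2.2, leaning back away from the pocket. It starts between 0 and 0.3. A stiff hinge (about 0.07 N m, under 1 N at the free end) keeps it where it is left.
- lever_hinge (a point): the lever's hinge axis, on the socket, 46 mm above the bench, 40 mm from the pocket's centre along the socket's +x; the axis runs along this frame's y (same axes as socket_mouth).
- lever_grip (a point): centre of the black round crossbar at the lever's free end: 26 mm long along the hinge axis, 16 mm diameter, 88 mm from the hinge. Shut, it juts out 14 mm clear of the socket block's -x end face, 46 mm above the bench. At lever angle a it lies at the hinge + 88 mm * (-cos a along the socket's x, + sin a up). It can be pinched by its two flat ends from above and turns between the fingers as the lever swings. The lever's arm is 10 mm wide, with a 16 mm wide pad over the pocket.
- socket_mouth (a point): centre of the mouth of the rectangular pocket in the top of the test socket, 36 mm above the bench. x = long side of the pocket (54 mm) and points to the hinge end, y = short side (28 mm), z up. The pocket is 12 mm deep. The socket is a grey and black block, fixed to the bench, 64 mm wide (y), reaching from 34 mm on the -x side to 67 mm on the +x side of the pocket's centre; two steel hinge cheeks rise to 55 mm.
- cartridge_center (a point): centre (half-way up) of the sensor cartridge: a loose upright white block, 50 (x) x 24 (y) x 56 (z) mm, straight sides, about 80 g, standing on the bench. Grasp it across its 24 mm thickness (y). The same either way round.
- cartridge_foot (a point): centre of the cartridge's underside, 28 mm below its centre; same axes.
- cartridge: the cartridge as a body; origin at the centre of its underside.
- socket: the test socket with its lever, fixed; origin on the bench under the pocket's centre, axes as socket_mouth.
- rack: loose blue tube rack, 66 (x) x 200 (y) x 60 (z, with its tube caps) mm, standing between the socket and the cartridge with its long side pointing roughly away from the robot; origin at the centre of its underside. (Another such rack, no part of the job, lies far off at the left end of the bench.)
- brown_bottle: bystander: small brown bottle, 40 mm diameter, 75 mm tall, origin at its underside.
- card_box: bystander: card freezer box 71 x 70 x 52 mm, origin at its underside.
- kitchen_timer: bystander: the nearer of two lab timers, 66 x 66 x 18 mm, origin at its underside.
Not all that is in view belongs to the job. What is meant by the cartridge is not orange or yellow, and is the larger of those in its own colour.

How it is judged (in metres and radians):
On the way, in this order (a step that is already met when the one before it is completed fails the run):
1. the clamp lever is swung back past upright (over 1.7 rad) with the cartridge still standing on the bench (value of joint clamp_lever above 1.7 rad and height (world z) of cartridge_foot below 0.01 m), for 0.2 s.
2. the cartridge passes over the top of the tube rack (x of cartridge_center in the frame of rack between -0.04 and 0.04 m and y of cartridge_center in the frame of rack between -0.125 and 0.125 m and height (world z) of cartridge_foot above 0.06 m), for 0.02 s.
At the end, for the whole second after the job is handed in: Lever past 1.7 rad; cartridge held in the fingers, at rest, clear of the socket: underside 3 to 20 mm above the pocket's mouth, within 7 mm sideways of its centre, within 0.12 rad of its long side (either way round) and of upright; rack within 20 mm of its start (value of joint clamp_lever above 1.7 rad and contact force between the fingers and cartridge above 1 N and contact force between cartridge and socket below 0.05 N and z of cartridge_foot in the frame of socket_mouth between 0.003 and 0.02 m and horizontal distance between cartridge_foot and socket_mouth below 0.007 m and angle between the x axis of cartridge_center and the x axis of socket_mouth, either way round below 0.12 rad and angle between cartridge_center's own z axis and vertical below 0.12 rad and linear speed of cartridge below 0.02 m/s and distance of rack from where it was at the start of the episode below 0.02 m); the arm keeps its last pose, push and grip.
It fails at once if the cartridge touches the socket or its lever (contact force between cartridge and socket above 0.5 N).
It fails at once if the tube rack is shoved (over 20 mm) (distance of rack from where it was at the start of the episode above 0.02 m).
It fails at once if a bystander is disturbed (over 20 mm) (distance of any of brown_bottle, card_box, kitchen_timer from where it was at the start of the episode above 0.02 m).
It also fails if it takes over 61 s, if anything falls off the work surface, if the arm or the gripper's body presses on something with over 40 N, if the wrist force passes 120 N, or if a joint passes its speed limit or range.

## Working session

There is one attempt and no reset: what is moved stays moved. The work goes in short steps, Python scripts to look and compute and a tool call to move; the robot and the scene stay as the last step left them, time stands still between calls to the robot, and variables do not carry over. Pictures are saved under pics/ and viewed, at most 10 in all, crops included, and the job is handed in when it is done.

Besides the shell and the picture viewer there is one more tool, called as name([rows], argument=value, ...), one row to a line, values as JSON. step_arm: Moves the arm, as the interface text tells. Its arguments: {"type":"object","properties":{"targets":{"type":"array","items":{"type":"array","items":{"type":"number"}}},"newtons":{"type":"number"}},"required":["targets"]}

```bash
mkdir -p pics
python3 - <<'E'
from rig import bot,capture,camera_params
import cv2,numpy as np
for n in("top","side"):
    cv2.imwrite(f"pics/{n}0.png",cv2.resize(capture(n),(784,588),interpolation=cv2.INTER_CUBIC)[:,:,::-1])
    p=camera_params(n);print(n,{k:np.round(v,3).tolist() for k,v in p.items()})
print({k:np.round(v,3).tolist() for k,v in camera_params("wrist").items()})
s=bot.get_state();print({k:np.round(v,3).tolist() for k,v in s.items()})
E
```

```text
top {'fx': 399.068, 'fy': 399.068, 'cx': 283.544, 'cy': 208.469, 'dist_coeffs': [-0.099, 0.0, 0.0, 0.0, 0.0], 'cam_to_world': [[-0.011, 0.999, -0.044, 519.39], [-1.0, -0.011, -0.004, 33.423], [-0.004, 0.044, 0.999, 1285.907], [0.0, 0.0, 0.0, 1.0]]}
side {'fx': 414.664, 'fy': 414.664, 'cx': 279.651, 'cy': 209.163, 'dist_coeffs': [-0.128, 0.0, 0.0, 0.0, 0.0], 'cam_to_world': [[-0.991, 0.085, -0.106, 445.081], [-0.135, -0.52, 0.843, 937.355], [0.016, 0.85, 0.527, 612.089], [0.0, 0.0, 0.0, 1.0]]}
{'fx': 293.188, 'fy': 293.188, 'cx': 276.898, 'cy': 211.679, 'dist_coeffs': [-0.055, 0.0, 0.0, 0.0, 0.0], 'mount': [[0.0, 0.959, 0.283, 71.587], [1.0, -0.0, 0.0, 0.705], [0.0, 0.283, -0.959, -142.926], [0.0, 0.0, 0.0, 1.0]]}
{'t': 0.1, 'q': [1.264, 0.522, -0.036, 1.6, 0.021, 1.021, -0.113], 'joint_velocities': [-0.0, -0.001, 0.002, -0.001, -0.0, -0.001, 0.0], 'tau': [0.004, -92.848, 1.984, -37.053, 0.018, 0.005, 0.0], 'eef_pos': [146.527, -607.285, 230.801], 'eef_rot': [-3.141, 0.0, 0.237], 'force': [-0.147, 0.303, 0.151], 'torque': [-0.011, 0.006, -0.024], 'grasp_force': 0.0, 'opening': 85.443}
```

View pics/top0.png

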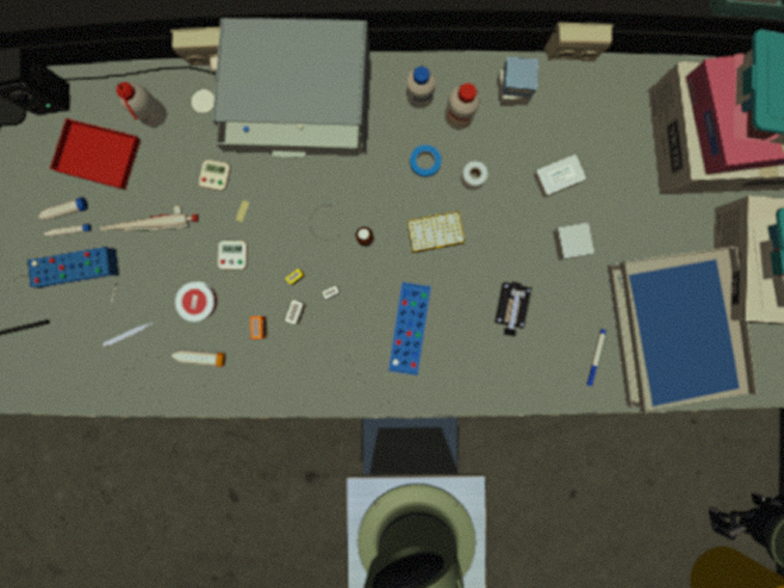

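View pics/side0.png

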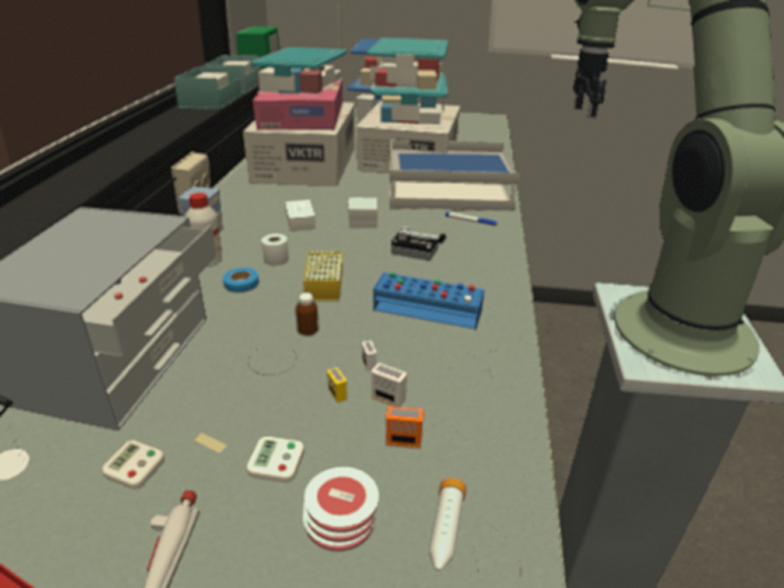

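Top view: the white larger cartridge is at (294,312). It could be confused with the small white block (330,292), the yellow block (293,276), the orange block (258,327) or the white boxes (575,240) and (560,175). The socket is at (514,305) with its lever bar at (510,330), and the rack is at (410,328). I choose (294,312) and check it in a close crop.

```bash
cat > h.py <<'E'
import numpy as np,cv2
from rig import bot,capture,camera_params
from scipy.spatial.transform import Rotation as R
def T(n,s=None):
    p=camera_params(n)
    if n!="wrist": return p,np.array(p["cam_to_world"])
    M=np.eye(4);M[:3,:3]=R.from_euler("xyz",s["eef_rot"]).as_matrix();M[:3,3]=s["eef_pos"]
    return p,M@np.array(p["mount"])
def KD(p): return np.array([[p["fx"],0,p["cx"]],[0,p["fy"],p["cy"]],[0,0,1.]]),np.array(p["dist_coeffs"])
def px2w(n,uv,z,s=None):
    p,M=T(n,s);K,D=KD(p)
    u=cv2.undistortPoints(np.array(uv,float).reshape(-1,1,2),K,D).reshape(-1,2)
    d=np.c_[u[:,0],-u[:,1],-np.ones(len(u))]@M[:3,:3].T
    o=M[:3,3];z=np.broadcast_to(z,len(d))
    return o+d*((z-o[2])/d[:,2])[:,None]
def w2px(n,P,s=None):
    p,M=T(n,s);K,D=KD(p)
    c=(np.atleast_2d(P)-M[:3,3])@M[:3,:3]
    return cv2.projectPoints((c*[1,-1,-1]).reshape(-1,1,3),np.zeros(3),np.zeros(3),K,D)[0].reshape(-1,2)
E
python3 - <<'E'
from h import *
im=capture("top")
a=im[195:255,175:250];b=im[190:250,330:405]
cv2.imwrite("pics/c1.png",cv2.resize(np.vstack([np.hstack([a,b])]),None,fx=5.3,fy=5.3,interpolation=cv2.INTER_CUBIC)[:,:,::-1])
E
```

```text
(no output)
```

View pics/c1.png

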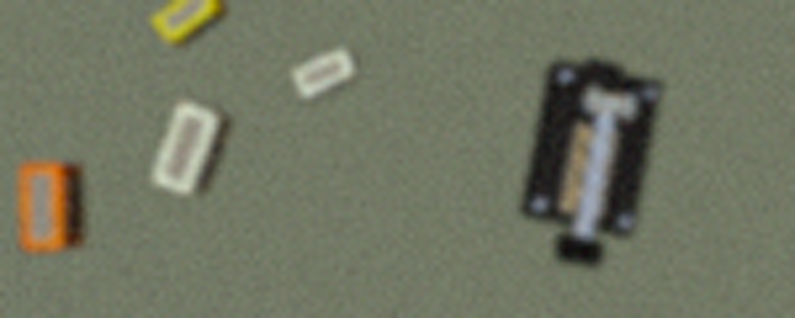

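The crop shows the larger white cartridge, top centre (188,148) and long axis (172,188) to (203,107). It also shows the socket corners (552,62), (660,82), (632,235), (525,212), the bar at (580,249) and the hinge at about (610,100).

Run:
```python
from h import *
L=lambda a:np.array(a)/5.3+[175,195]-.4
Q=lambda a:(np.array(a)-[397.5,0])/5.3+[330,190]-.4
f=lambda c:np.round(c,1).tolist()
c=px2w("top",L([(188,148),(172,188),(203,107),(184,101),(223,113),(192,194),(152,182)]),56);print("cart",f(c[:,:2]),np.arctan2(*(c[2]-c[1])[[1,0]]))
s=px2w("top",Q([(552,62),(660,82),(632,235),(525,212)]),36);
m=s.mean(0);x=s[0]+s[1]-s[2]-s[3];yaw=np.arctan2(x[1],x[0])
print("sock corners",f(s[:,:2]),"yaw",yaw,"pocket",f(m-16.5*np.array([np.cos(yaw),np.sin(yaw),0])), np.linalg.norm(s[0]-s[3]),np.linalg.norm(s[0]-s[1]))
print("bar",f(px2w("top",Q([(580,249)]),50)),"hinge",f(px2w("top",Q([(610,100)]),52)))
r=px2w("top",np.array([(404,284),(430,288),(417,374),(390,371)])/1.4,55);print("rack",f(r[:,:2]),f(r.mean(0)))
```

```text
cart [[533.0, 265.5], [509.8, 275.1], [556.9, 256.6], [560.5, 267.8], [553.2, 244.9], [506.2, 263.3], [513.4, 286.8]] -0.37307763955222084
sock corners [[594.8, -199.0], [582.2, -263.5], [491.6, -244.8], [506.0, -181.3]] yaw -0.20007067353983876 pocket [527.5, -218.9, 36.0] 90.48202531367029 65.67092054147727
bar [[484.1, -210.9, 50.0]] hinge [[571.1, -229.8, 52.0]]
rack [[591.2, 22.1], [581.7, -35.2], [393.0, -4.2], [400.2, 55.0]] [491.5, 9.4, 55.0]
```

step_arm([
  [105,-76,0,0.11,1],
  [210,-152,0,0.22,1],
  [315,-228,0,0.33,1],
  [420,-305,0,0.437,1],
  [420,-305,0,0.437,1],
  [420,-305,0,0.437,1],
  [420,-305,0,0.437,1],
  [420,-305,0,0.437,1],
  [420,-305,0,0.437,1],
  [420,-305,0,0.437,1],
  [420,-305,0,0.437,1],
  [420,-305,20,0.437,1],
])

```text
t: 1.15
eef_pos: [471.7, -227.0, 219.9]
eef_rot: [3.141, -0.003, -0.2]
force: [2.5, -0.7, 1.0]
opening: 85.2
grasp_force: 0.0
```

step_arm([
  [0,0,30,0,1],
  [0,0,30,0,1],
  [0,0,30,0,1],
  [0,0,30,0,1],
])

```text
t: 1.48
eef_pos: [469.3, -229.7, 189.2]
eef_rot: [3.141, -0.0, -0.202]
force: [-0.1, -0.5, 0.1]
opening: 85.3
grasp_force: 0.0
```

Run:
```python
from h import *
import json
s=bot.get_state();im=capture("wrist");cv2.imwrite("pics/w1.png",cv2.resize(im,(784,588),interpolation=cv2.INTER_CUBIC)[:,:,::-1])
json.dump({k:np.array(s[k]).tolist() for k in("eef_pos","eef_rot")},open("w1.json","w"));print(s["t"],s["eef_pos"],s["eef_rot"])
```

```text
1.4833 [ 469.32407293 -229.72124306  189.19960882] [ 3.14110515e+00 -2.13428818e-04 -2.01743756e-01]
```

View pics/w1.png

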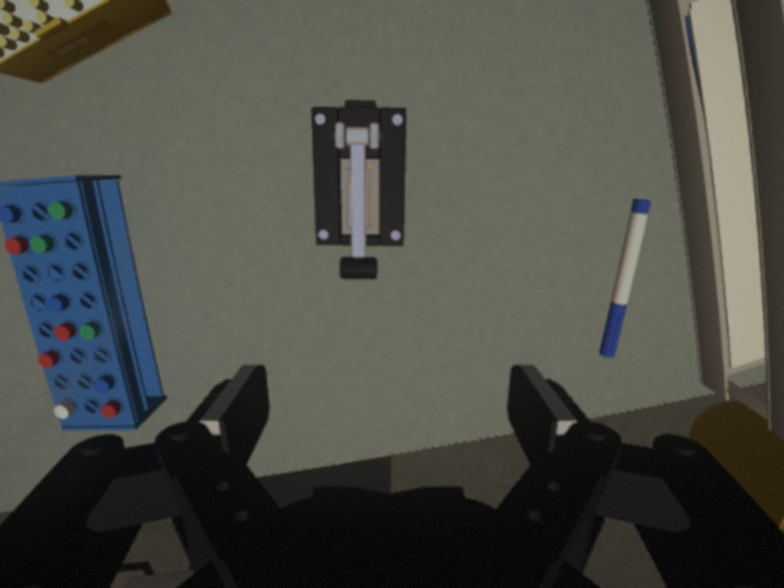

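The wrist view shows the bar at (358,268), the hinge at (358,136), and socket top corners at (312,108), (406,108), (404,244), (317,244).

Run:
```python
from h import *
import json
s=json.load(open("w1.json"));f=lambda c:np.round(c,1).tolist()
g=lambda a,z:px2w("wrist",np.array(a)/1.4-.15,z,s)
c=g([(312,108),(406,108),(404,244),(317,244)],36);x=c[0]+c[1]-c[2]-c[3];yaw=np.arctan2(x[1],x[0])
print(f(c),yaw,f(c.mean(0)-16.5*np.array([np.cos(yaw),np.sin(yaw),0])),np.linalg.norm(c[0]-c[3]),np.linalg.norm(c[0]-c[1]),np.linalg.norm(c[3]-c[2]))
print("hinge",f(g([(358,136)],50)))
h=g([(358,136)],50)[0]
for z in(46,50,55,60,65,70):
    b=g([(358,268)],z)[0];print(z,f(b),np.hypot(*(h-b)[:2]),np.sqrt(max(0,88**2-(z-46)**2)),np.arctan2(*(h-b)[[1,0]]))
print(f(g([(340,162),(379,162),(379,234),(341,234)],36)))
```

```text
[[593.3, -204.0, 36.0], [580.5, -265.7, 36.0], [490.5, -246.9, 36.0], [503.3, -185.0, 36.0]] -0.2071083229340043 [525.7, -222.0, 36.0] 92.02068981578758 63.01545987260048 63.1955229319917
hinge [[568.1, -231.0, 50.0]]
46 [481.9, -211.4, 46.0] 88.40224207259426 88.0 -0.22330904997774786
50 [482.7, -211.9, 50.0] 87.5124379680269 87.90904390334364 -0.2201590741324676
55 [483.7, -212.5, 55.0] 86.40143220965105 87.53856293085921 -0.21613041956011045
60 [484.7, -213.1, 60.0] 85.29186527056187 86.87922651589389 -0.2119968784241064
65 [485.7, -213.6, 65.0] 84.18379404295112 85.92438536294571 -0.20775444753110775
70 [486.7, -214.2, 70.0] 83.07727837550969 84.6640419540669 -0.20339892566206144
[[555.4, -214.5, 36.0], [550.0, -240.8, 36.0], [501.3, -230.6, 36.0], [506.8, -203.7, 36.0]]
```

step_arm([
  [7,-19,40,0,0.2],
  [7,-19,80,0,0.2],
  [7,-19,120,0,0],
  [7,-19,145,0,0],
  [7,-19,162,0,0],
  [7,-19,162,0,0],
  [7,-19,162,0,0],
  [7,-19,162,0,0],
])

```text
t: 2.2
eef_pos: [481.1, -212.4, 28.0]
eef_rot: [3.141, -0.002, -0.201]
force: [0.3, -0.5, 0.4]
opening: 43.1
grasp_force: 0.0
```

Run:
```python
from h import *
s=bot.get_state();im=capture("wrist")
im2=capture("side")[150:190,265:330]
a=cv2.resize(im,(560,420));b=cv2.resize(im2,(240,148),interpolation=cv2.INTER_CUBIC)
o=np.zeros((420,800,3),np.uint8);o[:,:560]=a;o[:148,560:]=b
cv2.imwrite("pics/w2.png",o[:,:,::-1]);print(s["eef_pos"],s["eef_rot"])
```

```text
[ 481.06856175 -212.36579038   28.03030297] [ 3.14112669e+00 -2.25138857e-03 -2.01316840e-01]
```

View pics/w2.png

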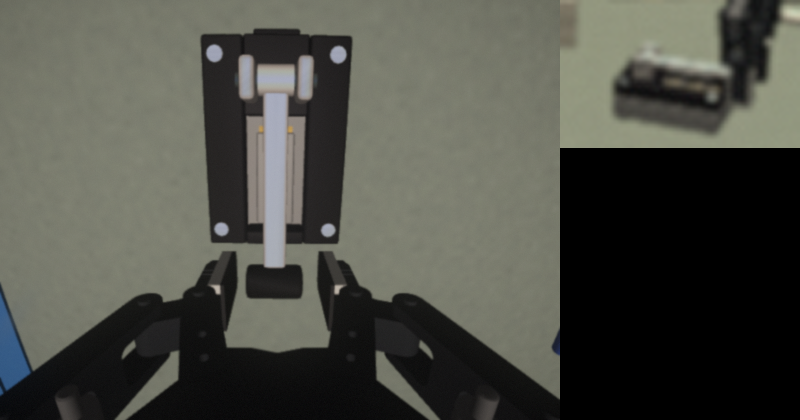

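The bar at (274,281) sits between the pads (228–330), so I close.

step_arm([
  [0,0,0,0,-1],
  [0,0,0,0,-1],
  [0,0,0,0,-1],
  [0,0,0,0,-1],
  [0,0,0,0,-1],
  [0,0,0,0,-1],
], newtons=25)

```text
t: 2.8
eef_pos: [480.9, -211.2, 26.6]
eef_rot: [-3.141, -0.001, -0.2]
force: [3.2, 4.8, 1.3]
opening: 25.4
grasp_force: 30.0
```

Run:
```python
from h import *
s=json=bot.get_state();print(s["eef_pos"],s["eef_rot"],s["opening"],s["grasp_force"])
u=np.array([(246,228),(304,228),(302,116),(248,116)])
c=px2w("wrist",u,36,s);print(np.round(c,1).tolist(),c.mean(0))
c=px2w("wrist",[(276,80)],46,s);print(c)
c=px2w("wrist",[(212,243),(339,243),(203,36),(351,36)],36,s);print(np.round(c,1).tolist())
for a in np.arange(0,2.2,.2): print(round(a,1),np.round([88*(1-np.cos(a)),-88*np.sin(a)]).tolist())
```

```text
[ 480.88034592 -211.16114881   26.56963973] [-3.14128159e+00 -1.05745822e-03 -1.99917776e-01] 25.428420166209715 29.975962042808533
[[507.4, -202.1, 36.0], [501.9, -229.5, 36.0], [553.0, -237.7, 36.0], [557.6, -214.6, 36.0]] [ 529.98164478 -220.98337105   36.        ]
[[ 568.22561809 -229.25241635   46.        ]]
[[503.1, -183.9, 36.0], [490.7, -245.1, 36.0], [592.6, -203.4, 36.0], [580.5, -263.3, 36.0]]
0.0 [0.0, -0.0]
0.2 [2.0, -17.0]
0.4 [7.0, -34.0]
0.6 [15.0, -50.0]
0.8 [27.0, -63.0]
1.0 [40.0, -74.0]
1.2 [56.0, -82.0]
1.4 [73.0, -87.0]
1.6 [91.0, -88.0]
1.8 [108.0, -86.0]
2.0 [125.0, -80.0]
```

step_arm([
  [0.5,0,-9,0,-1],
  [2,0,-17,0,-1],
  [4,0,-26,0,-1],
  [7,0,-34,0,-1],
  [11,0,-42,0,-1],
  [15,0,-50,0,-1],
  [21,0,-57,0,-1],
  [27,0,-63,0,-1],
  [33,0,-69,0,-1],
  [40,0,-74,0,-1],
  [48,0,-78,0,-1],
  [56,0,-82,0,-1],
])

```text
t: 3.8
eef_pos: [534.8, -222.5, 108.7]
eef_rot: [-3.142, 0.002, -0.2]
force: [-3.0, 2.9, -2.5]
opening: 25.0
grasp_force: 27.2
```

step_arm([
  [8,0,-3,0,-1],
  [17,0,-5,0,-1],
  [26,0,-6,0,-1],
  [35,0,-6,0,-1],
  [43,0,-5,0,-1],
  [52,0,-4,0,-1],
  [60,0,-1,0,-1],
  [69,0,2,0,-1],
  [73,0,4,0,-1],
  [73,0,4,0,-1],
  [73,0,4,0,-1],
])

```text
t: 4.72
eef_pos: [607.9, -238.1, 105.3]
eef_rot: [3.141, -0.002, -0.201]
force: [1.4, 0.4, 6.5]
opening: 25.2
grasp_force: 28.0
```

step_arm([
  [0,0,0,0,0],
  [0,0,0,0,0],
  [0,0,0,0,0],
  [0,0,0,0,0.2],
  [0,0,-40,0,0.2],
  [0,0,-80,0,0.2],
  [0,0,-120,0,0.2],
  [0,0,-120,0,1],
  [0,0,-120,0,1],
])

```text
t: 5.47
eef_pos: [607.5, -237.5, 226.8]
eef_rot: [3.141, -0.004, -0.2]
force: [-0.1, 0.4, -1.7]
opening: 73.6
grasp_force: 0.0
```

Run:
```python
from h import *
s=bot.get_state();print(s["eef_pos"],s["eef_rot"])
a=capture("side")[135:195,245:345]
cv2.imwrite("pics/s2.png",cv2.resize(a,(600,360),interpolation=cv2.INTER_CUBIC)[:,:,::-1])
for ang in(1.6,1.8,2.05,2.2):
  e=np.array([np.cos(-.2),np.sin(-.2),0]);h=np.array([529.5,-221.5,0])+40*e+[0,0,46]
  print(ang,(w2px("side",h-88*np.cos(ang)*e+[0,0,88*np.sin(ang)])[0]-[245,135])*6,(w2px("side",h)[0]-[245,135])*6)
```

```text
[ 607.54994657 -237.50575214  226.76379372] [ 3.14105287 -0.00396583 -0.20047366]
1.6 [256.9385653   24.62166493] [257.19363127 182.78949   ]
1.8 [224.15704054  23.96615969] [257.19363127 182.78949   ]
2.05 [185.7146134   32.24404293] [257.19363127 182.78949   ]
2.2 [164.96610022  41.77804835] [257.19363127 182.78949   ]
```

View pics/s2.png

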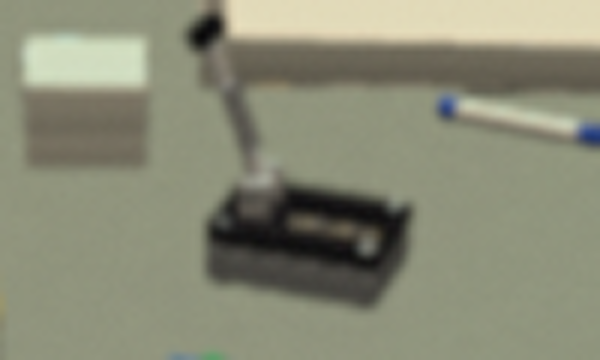

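Bar at (204,30) lies between the projections for 1.8 and 2.05 rad, so the lever is at about 1.93 rad. Next, the cartridge.

step_arm([
  [-40,-110,0,0.05,1],
  [-80,-220,0,0.1,1],
  [-120,-330,0,0.17,1],
  [-173,-478,0,0.173,1],
  [-173,-478,0,0.173,1],
  [-173,-478,0,0.173,1],
  [-173,-478,0,0.173,1],
  [-173,-478,0,0.173,1],
  [-173,-478,0,0.173,1],
  [-173,-478,0,0.173,1],
  [-173,-478,0,0.173,1],
  [-173,-478,0,0.173,1],
])

```text
t: 6.52
eef_pos: [532.9, 254.9, 222.8]
eef_rot: [3.14, 0.002, -0.373]
force: [0.7, -0.8, -0.3]
opening: 85.4
grasp_force: 0.0
```

step_arm([
  [0,0,0,0,1],
  [0,0,0,0,1],
  [0,0,0,0,1],
])

```text
t: 6.77
eef_pos: [533.8, 252.3, 223.1]
eef_rot: [3.139, 0.001, -0.373]
force: [-0.4, -0.5, -0.1]
opening: 85.7
grasp_force: 0.0
```

Run:
```python
from h import *
import json
s=bot.get_state();im=capture("wrist");cv2.imwrite("pics/w3.png",cv2.resize(im,(784,588),interpolation=cv2.INTER_CUBIC)[:,:,::-1])
json.dump({k:np.array(s[k]).tolist() for k in("eef_pos","eef_rot")},open("w3.json","w"));print(s["t"],s["eef_pos"],s["eef_rot"])
```

```text
6.7667 [533.82466731 252.28841837 223.08065994] [ 3.13949849e+00  9.91780285e-04 -3.72935603e-01]
```

View pics/w3.png

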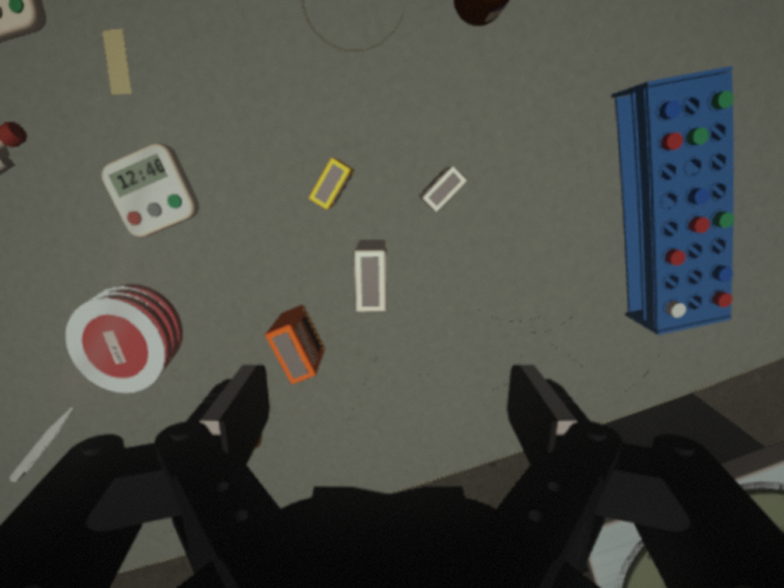

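The cartridge's top face is (355,251)–(385,311), aligned with the tool. The orange block, near (300,310), is beside it, so I descend with the gripper half open.

Run:
```python
from h import *
import json
s=json.load(open("w3.json"))
c=px2w("wrist",np.array([(355,251),(385.5,251),(385.5,311),(357,311)])/1.4-.15,56,s)
x=c[0]+c[1]-c[2]-c[3];yaw=np.arctan2(x[1],x[0]);m=c.mean(0)
Rm=R.from_euler("xyz",s["eef_rot"]).as_matrix();print(m,yaw,np.linalg.norm(c-np.roll(c,1,0),axis=1))
print((m-s["eef_pos"])@Rm)
r=px2w("wrist",np.array([(648,84),(732,68),(733,319),(657,332)])/1.4,55,s);print(np.round(r,0).tolist())
```

```text
[531.21401237 266.38583865  56.        ] -0.36810644347935484 [48.25409168 23.27479312 48.24345062 22.68695939]
[ -7.40189868 -12.52707745 167.06221575]
[[594.0, 29.0, 55.0], [584.0, -34.0, 55.0], [390.0, -5.0, 55.0], [404.0, 61.0, 55.0]]
```

step_arm([
  [-7,-12.5,40,-0.003,0],
  [-7,-12.5,80,-0.003,0],
  [-7,-12.5,100,-0.003,0],
  [-7,-12.5,120,-0.003,0],
  [-7,-12.5,150,-0.003,0],
  [-7,-12.5,175,-0.003,0],
  [-7,-12.5,195,-0.003,0],
  [-7,-12.5,209,-0.003,0],
  [-7,-12.5,209,-0.003,0],
  [-7,-12.5,209,-0.003,0],
  [-7,-12.5,209,-0.003,0],
])

```text
t: 7.73
eef_pos: [533.1, 266.8, 16.3]
eef_rot: [-3.141, -0.001, -0.371]
force: [0.6, -0.6, -0.2]
opening: 42.8
grasp_force: 0.0
```

step_arm([
  [0,0,0,0,-1],
  [0,0,0,0,-1],
  [0,0,0,0,-1],
  [0,0,0,0,-1],
  [0,0,0,0,-1],
  [0,0,0,0,-1],
  [0,0,0,0,-1],
], newtons=40)

```text
t: 8.32
eef_pos: [533.0, 267.3, 16.6]
eef_rot: [-3.14, -0.001, -0.37]
force: [-0.2, -0.4, 6.6]
opening: 23.5
grasp_force: 39.2
```

step_arm([
  [0,0,-10,0,-1],
  [0,0,-30,0,-1],
  [0,0,-55,0,-1],
  [0,0,-80,0,-1],
  [0,0,-105,0,-1],
  [0,0,-125,0,-1],
  [0,0,-125,0,-1],
  [0,0,-125,0,-1],
])

```text
t: 8.98
eef_pos: [532.8, 267.5, 142.2]
eef_rot: [-3.139, -0.002, -0.37]
force: [-0.4, 0.6, -1.0]
opening: 23.7
grasp_force: 39.4
```

step_arm([
  [8,21,0,0,-1],
  [21,55,0,0,-1],
  [34,89,0,-0.02,-1],
  [47,123,0,-0.05,-1],
  [60,157,0,-0.08,-1],
  [73,191,0,-0.1,-1],
  [86,225,0,-0.12,-1],
  [99,259,0,-0.14,-1],
  [112,293,0,-0.16,-1],
  [125,327,0,-0.168,-1],
  [138,361,0,-0.168,-1],
  [145,378,0,-0.168,-1],
])

```text
t: 9.98
eef_pos: [529.4, -142.4, 139.8]
eef_rot: [3.14, 0.001, -0.206]
force: [-0.3, -1.1, -0.6]
opening: 23.6
grasp_force: 39.4
```

step_arm([
  [4,18,0,0,-1],
  [9,40,0,0,-1],
  [13,58,0,0,-1],
  [16,70,0,0,-1],
  [16,70,20,0,-1],
  [16,70,40,0,-1],
  [16,70,40,0,-1],
  [16,70,40,0,-1],
  [16,70,40,0,-1],
])

```text
t: 10.73
eef_pos: [532.5, -209.3, 100.9]
eef_rot: [-3.142, -0.0, -0.202]
force: [0.2, -0.2, -1.0]
opening: 23.3
grasp_force: 39.4
```

Run:
```python
from h import *
import json
s=bot.get_state();im=capture("wrist");cv2.imwrite("pics/w4.png",cv2.resize(im,(784,588),interpolation=cv2.INTER_CUBIC)[:,:,::-1])
json.dump({k:np.array(s[k]).tolist() for k in("eef_pos","eef_rot")},open("w4.json","w"));print(s["t"],s["eef_pos"],s["eef_rot"],s["opening"])
```

```text
10.7333 [ 532.54682061 -209.27343494  100.89798704] [-3.14153989e+00 -7.52777473e-05 -2.01828018e-01] 23.332112565471743
```

View pics/w4.png

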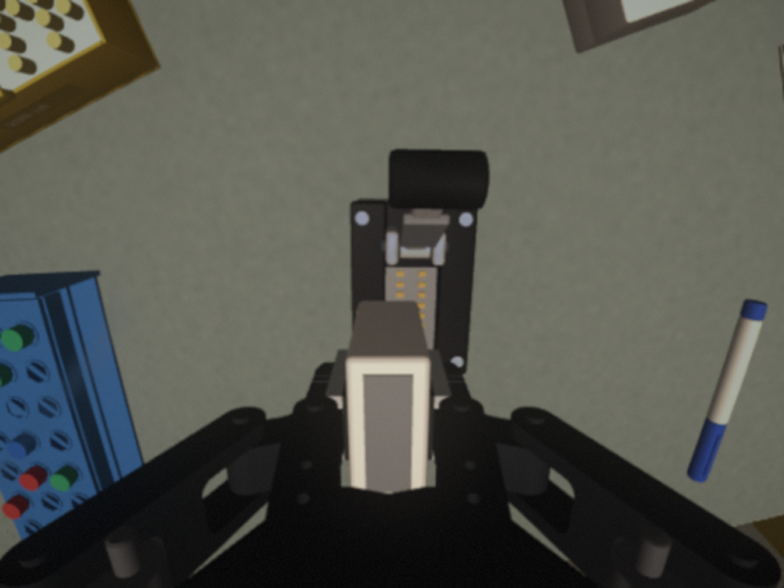

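The view shows the cartridge upright and aligned: its top edge is at row 358 (349–430) and its bottom front edge at row 302. The pocket's far edge is at row 265 (385–438), and the bar at (438,180) is well clear.

Run:
```python
from h import *
import json
s=json.load(open("w4.json"));t=s["eef_pos"];Rm=R.from_euler("xyz",s["eef_rot"]).as_matrix()
g=lambda a,z:((px2w("wrist",np.array(a)/1.4-.15,z,s)-t)@Rm).round(1).tolist()
print("cart top edge(x-25)",g([(349,358),(430,358)],t[2]+39.4),"bottom edge",g([(360,302),(418,302)],t[2]-16.6))
print("pocket far edge (x-27)",g([(385,266),(438,266)],36))
print("block corners",g([(351,202),(477,211),(466,371)],36))
print("pocket est",((np.array([529.5,-221.7,36])-t)@Rm).round(1))
```

```text
cart top edge(x-25) [[23.7, -10.0, -39.4], [23.7, 12.4, -39.4]] bottom edge [[22.5, -10.6, 16.6], [22.5, 13.0, 16.6]]
pocket far edge (x-27) [[27.0, -0.7, 64.9], [27.0, 26.7, 64.9]]
block corners [[59.4, -17.5, 64.9], [55.1, 45.3, 64.9], [-32.9, 44.5, 64.9]]
pocket est [-0.5 12.8 64.9]
```

step_arm([
  [1.5,6,0,0,-1],
  [1.5,12,0,0,-1],
  [1.5,12,0,0,-1],
  [1.5,12,12,0,-1],
  [1.5,12,22,0,-1],
  [1.5,12,31,0,-1],
  [1.5,12,37,0,-1],
  [1.5,12,37,0,-1],
  [1.5,12,37,0,-1],
  [1.5,12,37,0,-1],
  [1.5,12,37,0,-1],
  [1.5,12,37,0,-1],
])

```text
t: 11.78
eef_pos: [531.5, -221.7, 63.6]
eef_rot: [3.141, -0.0, -0.202]
force: [-0.1, 0.0, -0.0]
opening: 23.3
grasp_force: 39.4
```

Run:
```python
from h import *
s=bot.get_state();print(s["t"],s["eef_pos"],s["eef_rot"],s["opening"],s["grasp_force"],s["force"])
a=cv2.resize(capture("side")[120:195,245:345],(400,300),interpolation=cv2.INTER_CUBIC);b=cv2.resize(capture("wrist"),(400,300))
cv2.imwrite("pics/f.png",np.hstack([a,b])[:,:,::-1])
```

```text
11.7833 [ 531.50053902 -221.67275775   63.59483683] [ 3.14149371e+00 -4.24517233e-04 -2.02365071e-01] 23.289041543584954 39.42568480968475 [-0.07797782  0.03254006 -0.01289028]
```

View pics/f.png

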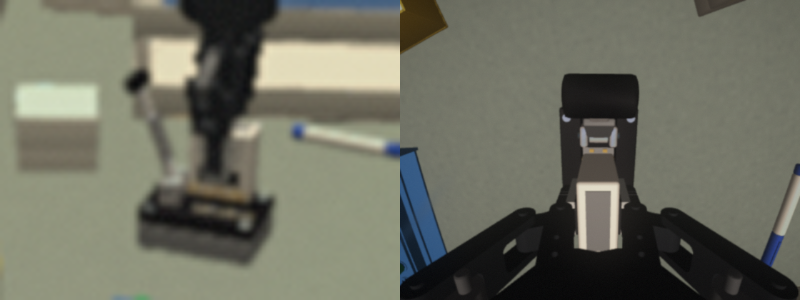

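The cartridge hovers over the pocket, in line with the lever (columns 599 and 600), at rest and clear of everything. I hand in.

```bash
python3 -c "
from rig import job;print(job.job_done())"
```

```text
the job is handed in; nothing more can be done
None
```

I handed the job in at about 12 s: the lever is back at about 1.9 rad, and the cartridge is held upright and steady, centred about 11 mm above the socket's pocket; no verdict was returned.

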